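# Zero the photometer and hold the amber reference cell in its beam

## Robot

A 6-joint arm with a two-finger parallel gripper is mounted at the origin on the work surface. World frame = base frame: x ahead of the robot, y to its left, z up, the work surface at z = 0. Lengths are in m, angles in rad, forces in N, time in s.
With the tool pointing down it reaches from about 0.275 to 0.775 m from the base axis. Payload 14.6 kg.
Tool frame: the origin (TCP) lies at the very end of the fingers, on their centre line; the grasp point (between the pads) lies 19 mm behind it; x points along the fingers, y is the direction in which the jaws open and shut, and the axes are right-handed (so a half turn about x gives the same grasp; the last joint's range is limited). The gripper opens to 85 mm and grips with 20 to 120 N. Pads are 22 mm wide; open, the fingers measure 114 mm over their backs; the gripper's body (76 mm by 85 mm) begins 54 mm behind the grasp point. The pads swing forward as they close: fully open they stand 13 mm farther back than shut.
Start: joints at [0.995, 0.263, -0.048, 1.259, 0, 1.415], TCP at [0.214, 0.479, 0.21] pointing down, gripper open.
Joint ranges: [-2.65, 2.65], [-0.89, 1.7], [-1.18, 1.37], [-2.13, 2.11], [-1.35, 1.29], [-3.14, 3.14]. Speed limits (rad/s): [1.89, 1.89, 2.57, 2.79, 3.14, 3.14].

## Interface

Orientations are given as [roll, pitch, yaw] about the fixed x, y, z axes, in that order (R = Rz(yaw) Ry(pitch) Rx(roll)).
In Python, from plant import sensors, get_image, job gives the robot as it stands.
- The arm moves only by the tool drive_tool, never from a script. Its argument "plan" is one flat list of numbers, 7 for each row, row after row: the shift along the tool's x, y, z in m, then the turn, a rotation vector about the tool's x, y, z in degrees, then the opening, from 0 (shut) to 1 (fully open). In form: [dx, dy, dz, wx, wy, wz, grip, dx, dy, dz, wx, wy, wz, grip, ...]. A call has 1 to 20 rows; each row shifts and turns the commanded pose from where the row before left it, along the tool's axes as they then stand; what a row does not reach is not made up. A row lasts 1/12 s, in which the tool goes at most 41.7 mm and 7.16 degrees, less where a joint would pass 70% of its speed; a pose out of reach is approached as far as the arm can. A call with a gripper value outside its range is refused whole. The fingers move at their own pace and stop on an object; the grip force is fixed at half the most. Time passes only in rows, so rows that do not move let the fingers close. It gives the time, the measured TCP pose, the force and the opening at its end, in the units of the state.
- sensors.sense(): the state, without advancing time (a new reading comes with each control period).
- get_image(name): name is "side" or "top" or "wrist"; returns a dict with "img" (420x560x3 uint8, red, green, blue), "z_map" (420x560 float32, m along the optical axis (not along the pixel's ray), 0 where there is no reading), "mtx" (3x3 intrinsics, pixels), "R" (3x3) and "t" (3): a world point X has camera coordinates R X + t. Camera axes: x right, y down, z forward; pixel columns grow to the right and rows downward; lengths in m; the calibration is good to about 2 mm. A picture is of the moment at which its call begins.
- job.sign_off(): hands the job in, once; it reports no verdict.
The state is a dict: "time_s": time; "joint_positions": joint angles; "qvel": joint speeds; "tau": joint torques, N m; "position": TCP position; "orientation": TCP orientation; "wrist_force": force on the tool from outside, world axes, zero at the start; "torque": the same for the moment, N m; "opening": finger opening in m.
Only numpy, scipy, OpenCV 4.12 (cv2) and the standard library are available. Lean on these libraries where they do the work, as an engineer would, in place of code of your own. Each camera call takes 0.05 s, during which the arm holds its last target. There are 200 camera calls.

## Task

Check the photometer: with nothing in its light path, push the recessed blue zero button well down for a moment with the tip of the orange stylus, and put the stylus back upright in its stand. Then take the amber reference cell out of the rack by its frosted faces only - no finger may touch a clear face - and finish while holding it still and upright in the air, centred in the beam between lamp and detector with its clear faces towards them, touching nothing of the instrument. Leave the other two cells in the rack, and everything else on the bench where it is.

Things in the scene. Friction and masses are not known exactly. Their poses are not given: they have to be found in the camera images.
- light_path (a point): where the cell's centre is to be held: middle of the photometer's light path, 75 mm above the bench. y runs along the level beam (thin yellow line) from the grey detector tower (-y) to the dark blue lamp tower (+y); z up; x points from the open front towards the console. The gap between the towers is 72 mm free (y -36 to +36)
- button_top (a point): centre of the top face of the round blue zero button (14 mm across), at x +107, y -60 mm in the photometer's axes. At rest the face is 65 mm above the bench, 5 mm below the console's top, in a round hole 18 mm wide framed by a blue square: too small for fingers
- zero_button (a joint): how far the zero button is pressed straight down: 0 at rest, 0.004 m at the bottom stop. Spring: starts to move at about 2 N, bottoms at about 5.2 N. It counts as pressed beyond 0.003 m, by the stylus, for 0.2 s; it springs back when released.
- photometer: the fixed light grey photometer, placed and turned anew each time; origin on the bench under the middle of the light path, axes as light_path. Base plate 20 mm high; towers 50 x 50 mm, tops 95 mm above the bench; behind them the console (x +67 to +157, y -110 to +110 mm), top 70 mm above the bench, a dark display flat on its +y half
- stylus_grip (a point): centre of the stylus's orange square handle (16 x 16 mm, 50 mm tall; z up along it, x and y square to its faces). Below it a black flange 28 mm across, 4 mm thick (underside 29 mm below this point), then an 8 mm steel shaft tapering to a 5 mm tip, 91 mm below this point. 50 g. Stands upright in its stand at the start, handle square to the stand
- stylus: the stylus, origin at its tip, z up along it
- stand_mouth (a point): centre of the mouth of the round 15 mm hole in the top of the stylus stand, 66 mm above the bench; z up. The hole goes right through; the stylus hangs in it with its flange resting on the stand's top, so that stylus_grip is then 29 mm above this point
- stand: the stylus stand, a fixed grey block 60 x 60 mm, 66 mm high, with a thin black foot; origin under its centre. Stand and rack may be on either side of the photometer
- amber_centre (a point): centre (half-way up) of the amber cell, one glass block 16 mm (x) by 24 mm (y, over the clear faces) by 60 mm tall (z up). The frosted faces (pale amber, 21 mm wide, full height) look to +x and -x, 16 mm apart: grip across x. At the start it stands in any one of the rack's three slots, 40 mm showing; its centre is 10 mm above the rack's top
- amber_cell: the amber cell (about 63 g), origin under its centre
- amber_clear_a: clear face of the amber cell on its +y side: dark amber window 13 mm wide, 46 mm tall, centred, 1.5 mm proud (origin as the cell's)
- amber_clear_b: the same on its -y side (origin as the cell's)
- rack: fixed beige rack, 60 (x) x 166 (y) x 30 mm high, origin under its centre; three slots in a row along its y, 50 mm apart, 20 mm deep (floor 10 mm above the bench), about 1.5 mm clear all round each cell; cells stand with their clear faces towards the neighbours (rack's y) and frosted faces to the rack's long sides (x)
- green_centre (a point): centre of the green reference cell, same shape, to be left in the rack
- grey_centre (a point): centre of the grey reference cell, same shape, to be left in the rack
- vial: small amber vial with blue cap, 26 mm across, 45 mm tall; leave alone; origin under it
- dropper: white bottle 34 mm across, 75 mm tall; leave alone; origin under it
- sanitiser: teal pump bottle 60 mm across, 177 mm tall, behind left; leave alone; origin under it
- dish: shallow steel dish 100 x 70 x 20 mm, behind right; leave alone; origin under it
Not all that is in view belongs to the job. Of the things that look like the stylus, the smallest one is meant.

How it is judged:
By the outcome, as a careful person would: the job done as asked, in the order asked, and still so for the second after the job is handed in, while the arm keeps its last pose, push and grip.
It also fails if it takes over 59 s, if anything falls off the work surface, if the arm or the gripper's body presses on something with over 40 N, if the wrist force passes 120 N, or if a joint passes its speed limit or range.

## Working session

There is one attempt and no reset: what is moved stays moved. The work goes in short steps, Python scripts to look and compute and a tool call to move; the robot and the scene stay as the last step left them, time stands still between calls to the robot, and variables do not carry over. Pictures are saved under pics/ and viewed, about 8 in all and at most 12, crops included, and the job is handed in when it is done.

Besides the shell and the picture viewer there is one more tool, called after "Call:" by a JSON object that holds its "api" and its "payload". drive_tool: Moves the arm, as the interface text tells. Its arguments: {"type":"object","properties":{"plan":{"type":"array"}},"required":["plan"]}

```bash
ls; mkdir -p pics; python3 - <<'E'
from plant import sensors,get_image
import cv2,numpy as np,pickle
s=sensors.sense();print(s)
ims={}
for n in("top","side"):
    d=get_image(n);ims[n]=d
    cv2.imwrite(f"pics/{n}0.png",cv2.cvtColor(d["img"],cv2.COLOR_RGB2BGR))
    print(n,d["mtx"],d["R"],d["t"])
pickle.dump(ims,open("ims0.pkl","wb"))
E
```

```text
pics
{'time_s': 0.0, 'joint_positions': array([ 9.94697075e-01,  2.63516655e-01, -4.89526244e-02,  1.25945746e+00,
        3.21189417e-05,  1.41549062e+00]), 'qvel': array([-1.39071484e-03,  1.65373715e-04, -1.55151905e-04, -5.58394068e-04,
       -5.78336022e-04,  5.56594992e-05]), 'tau': array([ 4.37138760e-04, -6.37611294e+01,  3.84571767e+01,  1.36559110e-02,
       -1.64908379e-04, -2.36259677e-05]), 'position': array([0.2142713 , 0.47892272, 0.20952263]), 'orientation': array([-1.75450793,  1.56966546, -2.17530149]), 'wrist_force': array([-1.04507164, -0.21156744, -0.32091575]), 'torque': array([-0.02718866,  0.01312381, -0.00444211]), 'opening': 0.08554280363820656}
top [[543.77559748   0.         275.38855144]
 [  0.         543.77559748 212.16188432]
 [  0.           0.           1.        ]] [[ 0.01550905 -0.99980145  0.01251103]
 [-0.98922036 -0.01716469 -0.14542507]
 [ 0.14561094 -0.01012076 -0.98929016]] [-0.03372163  0.53749071  1.30123367]
side [[479.07109084   0.         280.86038406]
 [  0.         479.07109084 214.04661579]
 [  0.           0.           1.        ]] [[ 0.69358495 -0.7202127   0.01528324]
 [-0.32765536 -0.33429335 -0.88367976]
 [ 0.64154648  0.60789935 -0.46784239]] [-0.37589835  0.26197674  0.78443546]
```

View pics/top0.png

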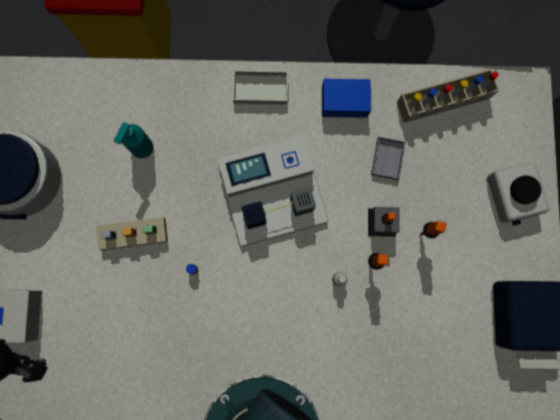

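View pics/side0.png

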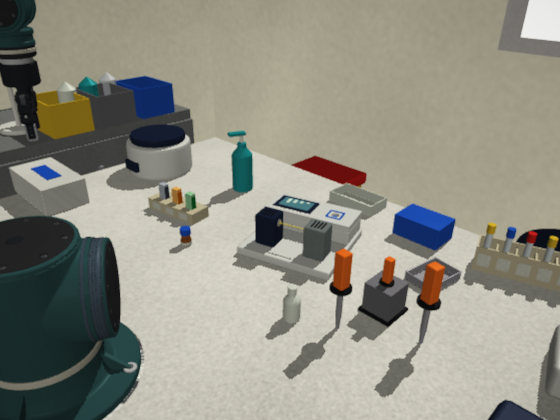

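Top view: the stand is at (384,221) with an orange handle at (390,217). Two larger orange-handled tools stand free at (378,262) and (435,229). The rack is at (131,233), with grey at (109,235), amber at (127,231) and green at (149,229). Photometer: lamp (254,214), detector (302,202), button (290,160). The stylus meant is the smallest, in the stand. I'll confirm that in a crop and measure.

```bash
cat >h.py <<'E'
import numpy as np,cv2,pickle
def cloud(d):
    z=d["z_map"];v,u=np.indices(z.shape);K=d["mtx"]
    c=np.stack([(u-K[0,2])/K[0,0]*z,(v-K[1,2])/K[1,1]*z,z],-1)
    return (c-d["t"])@d["R"],z>0
def rect(d,lo,hi,box):
    P,ok=cloud(d);u0,v0,u1,v1=box;m=np.zeros(ok.shape,bool);m[v0:v1,u0:u1]=1
    m&=ok&(P[...,2]>lo)&(P[...,2]<hi)
    Q=P[m];return Q,m
def proj(d,X):
    c=np.atleast_2d(X)@d["R"].T+d["t"];p=c@d["mtx"].T;return p[:,:2]/p[:,2:]
E
python3 - <<'E'
from h import *
ims=pickle.load(open("ims0.pkl","rb"))
d=ims["top"]
def show(n,lo,hi,box,im="top"):
    Q,m=rect(ims[im],lo,hi,box)
    r=cv2.minAreaRect((Q[:,:2]*1000).astype(np.float32))
    print(n,im,len(Q),np.round(r[0],1),np.round(r[1],1),round(r[2],2),"zmed",np.round(np.median(Q[:,2])*1000,1))
show("console",.06,.08,(210,130,330,200))
show("towers L",.085,.105,(235,195,270,240));show("towers R",.085,.105,(285,185,320,220))
show("base",.012,.03,(215,170,335,250))
show("stand",.056,.075,(360,200,405,240))
show("handle",.1,.14,(375,200,405,235))
show("rack",.024,.036,(90,210,175,255))
for n,b in dict(grey=(98,222,118,245),amber=(119,220,138,243),green=(140,218,160,241)).items(): show(n,.055,.085,b)
show("console",.06,.08,(240,180,370,260),"side")
show("stand",.056,.075,(360,255,415,325),"side");show("handle",.1,.14,(375,250,405,290),"side")
show("rack",.024,.036,(140,180,215,225),"side")
P,ok=cloud(d)
print("bench z",np.median(P[260:300,220:330,2][ok[260:300,220:330]]))
s=ims["side"]["img"][225:345,300:460];t=d["img"][180:290,340:470]
a=cv2.resize(s,(533,400),interpolation=3);b=cv2.resize(t,None,fx=2,fy=400/110)[:, :260]
cv2.imwrite("pics/c1.png",cv2.cvtColor(np.hstack([a,b]),cv2.COLOR_RGB2BGR))
E
```

```text
console top 3301 [625.1  -7. ] [144.9 220.8] 16.38 zmed 71.3
towers L top 443 [526.2  26.9] [50.9 50.5] 17.13 zmed 95.2
towers R top 444 [560.4 -89.3] [50.5 49.6] 16.37 zmed 95.6
base top 3640 [582.7 -19.5] [202.8 230.1] 16.59 zmed 20.5
stand top 561 [ 522.1 -294.5] [61.7 60.9] 89.75 zmed 67.0
handle top 66 [ 521.5 -293.8] [15.2 16.6] 0.99 zmed 119.4
rack top 1316 [480.7 330.3] [ 61.9 167.2] 8.61 zmed 30.4
grey top 79 [474.3 379.5] [17.1 25. ] 8.78 zmed 69.2
amber top 77 [481.4 329.1] [16.8 23.6] 3.94 zmed 69.4
green top 76 [488.3 280.9] [16.8 24.4] 9.72 zmed 69.7
console side 2158 [608.9 -12.2] [188.3 221.4] 16.68 zmed 69.4
stand side 686 [ 524.4 -293.7] [62.7 65.6] 88.12 zmed 65.1
handle side 129 [ 523.3 -294.3] [17.2 18.7] 87.25 zmed 113.2
rack side 549 [482.6 331.3] [ 65.1 171. ] 8.13 zmed 28.4
bench z 0.0007368462736948496
```

View pics/c1.png

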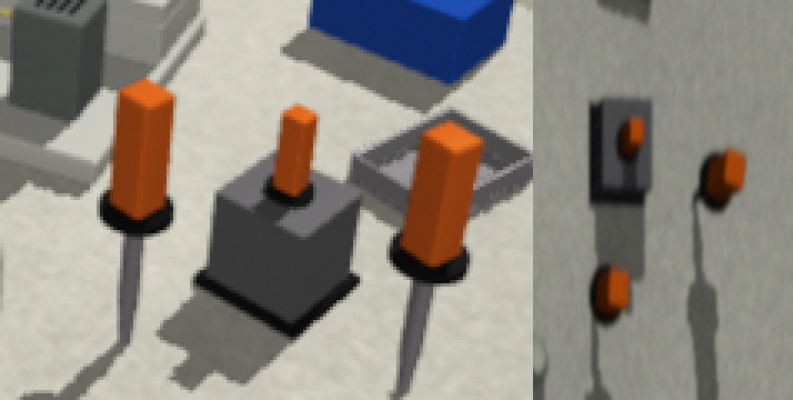

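The crop confirms it: the small-handled stylus stands in the grey stand, and the two bigger ones stand free beside it. Next I work out the first move.

```bash
cat >>h.py <<'E'
from scipy.spatial.transform import Rotation as Ro
def pose(s): return np.array(s["position"]),Ro.from_euler("xyz",s["orientation"]).as_matrix()
def to(target,jaw_deg,s):
    """tool-axes shift (mm) BEFORE/AFTER turning, turn as rotvec deg, target vertical w/ jaw azimuth"""
    p,R=pose(s); best=None
    for a in (jaw_deg,jaw_deg+180):
        y=np.array([np.cos(np.radians(a)),np.sin(np.radians(a)),0]);x=np.array([0,0,-1.]);T=np.stack([x,y,np.cross(x,y)],1)
        w=Ro.from_matrix(R.T@T).as_rotvec(degrees=True)
        if best is None or np.linalg.norm(w)<np.linalg.norm(best[0]): best=(w,T,a)
    w,T,a=best;D=np.array(target)-p
    print("pos",np.round(p*1000,1),"jaw az",np.round(np.degrees(np.arctan2(R[1,1],R[0,1])),2),"tool x",np.round(R[:,0],4))
    print("D world",np.round(D*1000,1),"| turn",np.round(w,2),"to jaw",a,"| shift tool now",np.round(R.T@D*1000,1),"| after turn",np.round(T.T@D*1000,1))
E
python3 - <<'E'
from h import *
from plant import sensors
s=sensors.sense();to([.522,-.294,.30],0,s);to([.522,-.294,.30],90,s)
ims=pickle.load(open("ims0.pkl","rb"))
for n,b in dict(near=(366,250,392,275),right=(420,215,450,240),allr=(355,195,455,280),sanit=(110,115,160,165),mid=(180,50,460,300)).items():
    Q,m=rect(ims["top"],.125 if n!="mid" else .1,.3,b)
    if len(Q): print(n,len(Q),Q.min(0).round(3),Q.max(0).round(3))
E
```

```text
pos [214.3 479.  209.6] jaw az 65.89 tool x [-5.e-04 -8.e-04 -1.e+00]
D world [ 307.7 -773.    90.4] | turn [6.589e+01 2.000e-02 5.000e-02] to jaw 0 | shift tool now [ -90.  -580.   596.6] | after turn [-90.4 307.7 773. ]
pos [214.3 479.  209.6] jaw az 65.89 tool x [-5.e-04 -8.e-04 -1.e+00]
D world [ 307.7 -773.    90.4] | turn [-2.411e+01 -2.000e-02  5.000e-02] to jaw 90 | shift tool now [ -90.  -580.   596.6] | after turn [ -90.4 -773.   307.7]
near 146 [ 0.406 -0.274  0.125] [ 0.43  -0.249  0.173]
right 172 [ 0.48  -0.405  0.125] [ 0.507 -0.379  0.172]
allr 319 [ 0.406 -0.405  0.125] [ 0.526 -0.249  0.173]
sanit 316 [0.668 0.301 0.125] [0.722 0.342 0.183]
mid 614 [ 0.406 -0.449  0.1  ] [0.849 0.047 0.173]
```

Call:
{"api": "drive_tool", "payload": {"plan": [-0.01,0,0,6.59,0,0,0.55,-0.01,0,0,6.59,0,0,0.55,-0.01,0,0,6.59,0,0,0.55,-0.01,0,0,6.59,0,0,0.55,-0.01,0,0,6.59,0,0,0.55,-0.01,0,0,6.59,0,0,0.55,-0.01,0,0,6.59,0,0,0.55,-0.01,0,0,6.59,0,0,0.55,-0.01,0,0,6.59,0,0,0.55,-0.01,0,0,6.58,0,0,0.55]}}

```text
time_s: 0.93
position: [0.2144, 0.4791, 0.3102]
orientation: [-0.624, 1.57, -2.2]
wrist_force: [0.9, 0.4, -0.8]
opening: 0.0467
```

Call:
{"api": "drive_tool", "payload": {"plan": [0,0.0145,0.0365,0,0,0,0.55,0,0.0145,0.0365,0,0,0,0.55,0,0.0145,0.0365,0,0,0,0.55,0,0.0145,0.0365,0,0,0,0.55,0,0.0145,0.0365,0,0,0,0.55,0,0.0145,0.0365,0,0,0,0.55,0,0.0145,0.0365,0,0,0,0.55,0,0.0145,0.0365,0,0,0,0.55,0,0.0145,0.0365,0,0,0,0.55,0,0.0145,0.0365,0,0,0,0.55,0,0.0145,0.0365,0,0,0,0.55,0,0.0145,0.0365,0,0,0,0.55,0,0.0145,0.0365,0,0,0,0.55,0,0.0145,0.0365,0,0,0,0.55,0,0.0145,0.0365,0,0,0,0.55,0,0.0145,0.0365,0,0,0,0.55,0,0.0145,0.0365,0,0,0,0.55,0,0.0145,0.0365,0,0,0,0.55,0,0.014,0.0365,0,0,0,0.55,0,0,0,0,0,0,0.55]}}

```text
time_s: 2.6
position: [0.4909, -0.2197, 0.3079]
orientation: [-1.659, 1.569, 3.05]
wrist_force: [1.5, -0.8, -0.8]
opening: 0.0467
```

```bash
python3 - <<'E'
from h import *
from plant import sensors,get_image
s=sensors.sense();to([.522,-.294,.30],0,s);print(s["time_s"],s["opening"])
d=get_image("wrist");pickle.dump(d,open("w1.pkl","wb"));print(d["mtx"],-d["R"].T@d["t"],d["R"])
cv2.imwrite("pics/w1.png",cv2.cvtColor(d["img"],cv2.COLOR_RGB2BGR))
E
```

```text
pos [ 490.9 -219.7  307.9] jaw az -0.21 tool x [-1.9e-03  2.0e-04 -1.0e+00]
D world [ 31.1 -74.3  -7.9] | turn [-0.21 -0.01  0.11] to jaw 0 | shift tool now [ 7.8 31.4 74.2] | after turn [ 7.9 31.1 74.3]
2.6 0.04674241778295605
[[328.06341383   0.         285.0637024 ]
 [  0.         328.06341383 215.54854335]
 [  0.           0.           1.        ]] [ 0.49184868 -0.14461514  0.47306126] [[ 0.99999111 -0.00402063 -0.00127409]
 [-0.00345661 -0.9543534   0.29865974]
 [-0.00241674 -0.29865268 -0.95435881]]
```

View pics/w1.png

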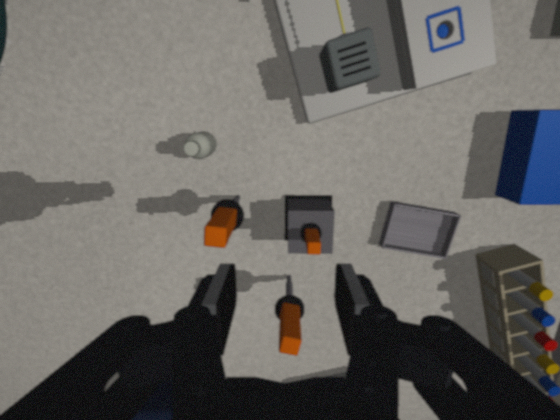

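The wrist view shows the stylus in its stand (313,240), the two bigger styli (222,225) and (290,325), and the button at (445,30) in its blue frame. I'll measure from here.

```bash
python3 - <<'E'
from h import *
d=pickle.load(open("w1.pkl","rb"))
for n,lo,hi,b in [("stand",.058,.075,(275,185,345,260)),("handle",.1,.14,(295,220,335,265)),("handle-top",.114,.13,(295,220,335,265))]:
    Q,m=rect(d,lo,hi,b);r=cv2.minAreaRect((Q[:,:2]*1000).astype(np.float32));print(n,len(Q),np.round(r[0],1),np.round(r[1],1),round(r[2],1),np.median(Q[:,2]))
def blue(d,b):
    im=d["img"].astype(int);m=(im[...,2]-im[...,0]>50)&(im[...,2]-im[...,1]>30);k=np.zeros(m.shape,bool);k[b[1]:b[3],b[0]:b[2]]=1;m&=k
    P,ok=cloud(d);return P[m&ok],m
for dd,b in [(d,(415,0,475,60)),(pickle.load(open("ims0.pkl","rb"))["top"],(278,148,302,172))]:
    Q,m=blue(dd,b);Q=Q[Q[:,2]>.05];r=cv2.minAreaRect((Q[:,:2]*1000).astype(np.float32));print("frame",len(Q),np.round(r[0],1),np.round(r[1],1),round(r[2],1),np.median(Q[:,2]))
E
```

```text
stand 1703 [ 524.7 -294.9] [61.1 60.1] 89.0 0.06729709664493032
handle 260 [ 524.6 -294.4] [16.2 16.5] 0.0 0.12060504142710601
handle-top 204 [ 524.5 -294.4] [16.1 16.4] 0.3 0.12101007157043833
frame 491 [665.5 -58.6] [38.  36.8] 16.8 0.07205599484922084
frame 87 [663.7 -58. ] [38.5 36.7] 17.3 0.07052334643791046
```

Call:
{"api": "drive_tool", "payload": {"plan": [0.01,0.011,0.025,-0.2,0,0.1,0.55,0.01,0.011,0.025,0,0,0,0.55,0.01,0.011,0.0247,0,0,0,0.55,0.03,0,0,0,0,0,0.55,0.03,0,0,0,0,0,0.55,0.03,0,0,0,0,0,0.55,0.03,0,0,0,0,0,0.55,0.03,0,0,0,0,0,0.55,0,0,0,0,0,0,0.55,0,0,0,0,0,0,0.55]}}

```text
time_s: 3.48
position: [0.5223, -0.2878, 0.1299]
orientation: [-3.075, 1.569, 1.641]
wrist_force: [1.0, -0.6, 0.2]
opening: 0.0471
```

```bash
python3 - <<'E'
from h import *
from plant import sensors
to([.524,-.2944,.078],0,sensors.sense())
E
```

```text
pos [ 522.3 -287.8  129.9] jaw az 0.23 tool x [-1.0e-04  1.5e-03 -1.0e+00]
D world [  1.7  -6.6 -51.9] | turn [ 0.23 -0.09  0.01] to jaw 0 | shift tool now [51.9  1.7  6.7] | after turn [51.9  1.7  6.6]
```

Call:
{"api": "drive_tool", "payload": {"plan": [0,0.0017,0.0066,0.2,0,0,0.55,0,0,0,0,0,0,0.55,0.013,0,0,0,0,0,0.55,0.013,0,0,0,0,0,0.55,0.013,0,0,0,0,0,0.55,0.013,0,0,0,0,0,0.55,0,0,0,0,0,0,0.55,0,0,0,0,0,0,0.55]}}

```text
time_s: 4.15
position: [0.5251, -0.2959, 0.079]
orientation: [1.369, 1.568, -0.202]
wrist_force: [0.4, 0.5, -0.2]
opening: 0.0468
```

Call:
{"api": "drive_tool", "payload": {"plan": [0,0,0,0,0,0,0.3,0,0,0,0,0,0,0.2,0,0,0,0,0,0,0.1,0,0,0,0,0,0,0,0,0,0,0,0,0,0,0,0,0,0,0,0,0]}}

```text
time_s: 4.65
position: [0.5253, -0.296, 0.0792]
orientation: [1.205, 1.567, -0.365]
wrist_force: [0.2, -0.4, 6.1]
opening: 0.0149
```

```bash
python3 - <<'E'
from h import *
from plant import sensors
s=sensors.sense();to([.524,-.2944,.22],0,s);print(s["opening"],s["wrist_force"])
E
```

```text
pos [ 525.3 -296.    79.2] jaw az -0.0 tool x [ 0.0032 -0.0012 -1.    ]
D world [ -1.3   1.6 140.8] | turn [-0.    0.07 -0.18] to jaw 0 | shift tool now [-140.8   -0.8   -1.4] | after turn [-140.8   -1.3   -1.6]
0.014858244427570805 [ 0.22943701 -0.35361134  6.12096806]
```

Call:
{"api": "drive_tool", "payload": {"plan": [-0.006,0,0,0,0,0,0,-0.01,0,0,0,0,0,0,-0.015,0,0,0,0,0,0,-0.02,0,0,0,0,0,0,-0.02,0,0,0,0,0,0,-0.02,0,0,0,0,0,0,-0.02,0,0,0,0,0,0,-0.02,0,0,0,0,0,0,0,0,0,0,0,0,0,0,0,0,0,0,0,0]}}

```text
time_s: 5.48
position: [0.5249, -0.2958, 0.2106]
orientation: [1.184, 1.567, -0.386]
wrist_force: [0.1, -0.2, -1.2]
opening: 0.0145
```

```bash
python3 - <<'E'
from h import *
from plant import sensors,get_image
s=sensors.sense();to([.6643,-.060,.21],0,s);print(s["opening"],s["wrist_force"])
for n in("side","wrist"):
    d=get_image(n);P,ok=cloud(d);im=d["img"].astype(int)
    m=(im[...,0]>110)&(im[...,1]<110)&(im[...,2]<60)&ok
    m&=(abs(P[...,0]-.525)<.03)&(abs(P[...,1]+.295)<.03)
    Q=P[m];print(n,len(Q),Q.min(0) if len(Q) else "",Q.max(0) if len(Q) else "")
    pickle.dump(d,open(f"{n}2.pkl","wb"))
d=pickle.load(open("side2.pkl","rb"));c=proj(d,[.525,-.295,.18])[0].astype(int);print(c)
a=d["img"][c[1]-70:c[1]+110,c[0]-100:c[0]+100];cv2.imwrite("pics/s2.png",cv2.cvtColor(cv2.resize(a,None,fx=3,fy=3,interpolation=3),cv2.COLOR_RGB2BGR))
E
```

```text
pos [ 524.9 -295.8  210.6] jaw az -0.0 tool x [ 0.0037 -0.0015 -1.    ]
D world [139.4 235.8  -0.6] | turn [-0.    0.09 -0.21] to jaw 0 | shift tool now [   0.8  139.4 -235.8] | after turn [   0.6  139.4 -235.8]
0.014534216604248204 [ 0.07545181 -0.18111104 -1.18564855]
side 144 [ 0.51083476 -0.30322707  0.20229873] [ 0.53188702 -0.2871808   0.24796999]
wrist 392 [ 0.5188807  -0.30066984  0.24919867] [ 0.53081704 -0.28750856  0.25293866]
[394 230]
```

View pics/s2.png

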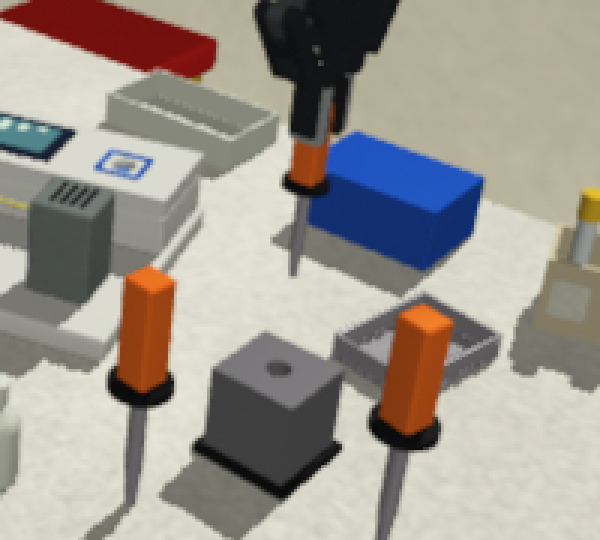

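```bash
python3 - <<'E'
from h import *
d=pickle.load(open("side2.pkl","rb"))
for y in (-.2944,-.2958):
  print(proj(d,[[.525,y,.1354],[.525,y,.1995],[.525,y,.2264-.025],[.525,y,.251]]).round(1))
P,ok=cloud(d)
for lo,hi in [(.13,.15),(.15,.17),(.17,.19),(.19,.202),(.202,.215),(.215,.23)]:
    m=ok&(abs(P[...,0]-.525)<.04)&(abs(P[...,1]+.295)<.04)&(P[...,2]>lo)&(P[...,2]<hi);v,u=np.nonzero(m);print(lo,len(u),P[m].mean(0).round(4),u.mean().round(1),v.mean().round(1))
m=ok&(abs(P[...,0]-.525)<.04)&(abs(P[...,1]+.295)<.04)&(P[...,2]>.12)&(P[...,2]<.3);v,u=np.nonzero(m);print(v.max(),u[v==v.max()],P[v.max(),u[v==v.max()]])
E
```

```text
[[391.1 251.5]
 [395.6 220.9]
 [395.7 219.9]
 [399.4 194.6]]
[[391.8 251.8]
 [396.3 221.1]
 [396.4 220.2]
 [400.1 194.9]]
0.13 25 [ 0.5227 -0.2947  0.1431] 391.1 248.5
0.15 41 [ 0.5227 -0.2948  0.1603] 392.3 240.4
0.17 47 [ 0.5223 -0.295   0.1802] 393.7 230.9
0.19 74 [ 0.5189 -0.2977  0.1997] 395.4 222.6
0.202 77 [ 0.5197 -0.2962  0.2082] 395.5 217.9
0.215 81 [ 0.5202 -0.2966  0.2216] 396.8 211.1
252 [390 391 392] [[ 0.52189241 -0.29392262  0.13550059]
 [ 0.5239939  -0.29479519  0.1349553 ]
 [ 0.52421388 -0.29667662  0.13570688]]
```

Call:
{"api": "drive_tool", "payload": {"plan": [0,0.005,-0.0085,0,0,0,0,0,0.01,-0.017,0,0,0,0,0,0.01,-0.017,0,0,0,0,0,0.01,-0.017,0,0,0,0,0,0.01,-0.017,0,0,0,0,0,0.01,-0.017,0,0,0,0,0,0.01,-0.017,0,0,0,0,0,0.01,-0.017,0,0,0,0,0,0.01,-0.017,0,0,0,0,0,0.01,-0.017,0,0,0,0,0,0.01,-0.017,0,0,0,0,0,0.01,-0.017,0,0,0,0,0,0.01,-0.017,0,0,0,0,0,0.01,-0.017,0,0,0,0,0,0.004,-0.007,0,0,0,0,0,0,0,0,0,0,0,0,0,0,0,0,0,0]}}

```text
time_s: 7.0
position: [0.6632, -0.0587, 0.2087]
orientation: [1.584, 1.57, 0.014]
wrist_force: [0.2, -0.2, -1.0]
opening: 0.0143
```

```bash
python3 - <<'E'
from h import *
from plant import sensors,get_image
s=sensors.sense();to([.6643,-.0592,.146],0,s);print(s["opening"],s["wrist_force"],s["time_s"])
w=get_image("wrist");pickle.dump(w,open("w3.pkl","wb"));t=get_image("side");pickle.dump(t,open("s3.pkl","wb"))
c=proj(t,[.665,-.06,.1])[0].astype(int);c[1]=max(c[1],60)
a=cv2.resize(t["img"][c[1]-60:c[1]+60,c[0]-60:c[0]+60],(400,400),interpolation=3)
e=proj(w,[.6643,-.0584,.07])[0].astype(int);print(c,e)
b=cv2.resize(w["img"][e[1]-60:e[1]+60,e[0]-60:e[0]+60],(400,400),interpolation=3)
cv2.imwrite("pics/p3.png",cv2.cvtColor(np.hstack([a,b]),cv2.COLOR_RGB2BGR))
E
```

```text
pos [663.2 -58.7 208.7] jaw az 0.05 tool x [ 8.e-04  0.e+00 -1.e+00]
D world [  1.1  -0.5 -62.7] | turn [ 0.05 -0.   -0.04] to jaw 0 | shift tool now [62.7  1.   0.5] | after turn [62.7  1.1  0.5]
0.014277378961175032 [ 0.23454629 -0.21500488 -1.0051256 ] 7.0
[336 203] [285 195]
```

View pics/p3.png

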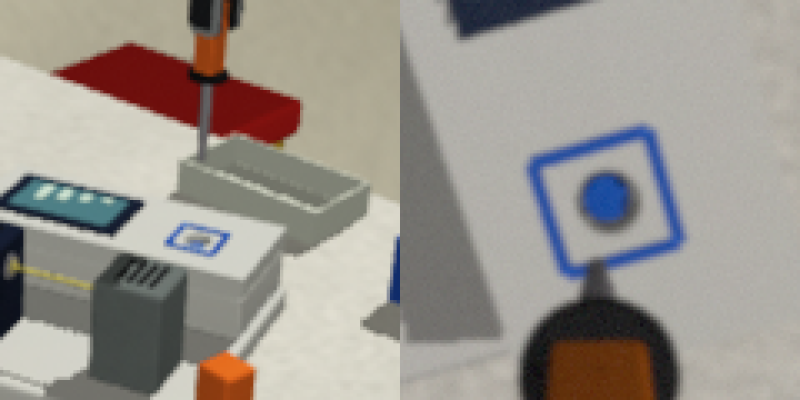

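```bash
python3 - <<'E'
from h import *
w=pickle.load(open("w3.pkl","rb"));s=pickle.load(open("s3.pkl","rb"));i=pickle.load(open("ims0.pkl","rb"))
print("wrist tip px pred",proj(w,[.6632,-.0578,.1335]),"seen ~284.1,213.6","button pred",proj(w,[.6643,-.0584,.065]))
print("side tip pred",proj(s,[.6632,-.0578,.1335]),"seen",276+202*.3,143+158*.3)
for n,d in (("w",w),("s",s),("t",i["top"])):
    im=d["img"].astype(int);P,ok=cloud(d)
    m=ok&(im[...,2]-im[...,0]>40)&(abs(P[...,0]-.665)<.028)&(abs(P[...,1]+.058)<.028)&(P[...,2]>.06)&(P[...,2]<.08)
    r=cv2.minAreaRect((P[m][:,:2]*1000).astype(np.float32));print(n,m.sum(),np.round(r,1) if 0 else r)
E
```

```text
wrist tip px pred [[284.28814864 214.09012105]] seen ~284.1,213.6 button pred [[285.48574435 193.80428196]]
side tip pred [[335.88443617 190.80043408]] seen 336.6 190.4
w 699 ((665.1492309570312, -58.63101577758789), (38.03578186035156, 38.45050048828125), 16.62067413330078)
s 66 ((668.8007202148438, -56.60340118408203), (45.00619888305664, 39.57492446899414), 14.538066864013672)
t 112 ((663.8157348632812, -57.798240661621094), (38.860862731933594, 38.05559539794922), 16.753799438476562)
```

Call:
{"api": "drive_tool", "payload": {"plan": [0.005,0.0018,0.0005,0,0,0,0,0.01,0,0,0,0,0,0,0.01,0,0,0,0,0,0,0.01,0,0,0,0,0,0,0.01,0,0,0,0,0,0,0.007,0,0,0,0,0,0,0.005,0,0,0,0,0,0,0.003,0,0,0,0,0,0,0.002,0,0,0,0,0,0,0,0,0,0,0,0,0]}}

```text
time_s: 7.93
position: [0.6654, -0.0596, 0.1472]
orientation: [1.577, 1.569, 0.006]
wrist_force: [-0.1, 0.2, -1.1]
opening: 0.0146
```

Call:
{"api": "drive_tool", "payload": {"plan": [0.003,0,0,0,0,0,0,0.0025,0,0,0,0,0,0,0.002,0,0,0,0,0,0,0.002,0,0,0,0,0,0,0,0,0,0,0,0,0,0,0,0,0,0,0,0]}}

```text
time_s: 8.43
position: [0.6656, -0.0595, 0.138]
orientation: [1.519, 1.569, -0.051]
wrist_force: [-0.7, 0.2, 2.4]
opening: 0.0147
```

Call:
{"api": "drive_tool", "payload": {"plan": [0.0015,0,0,0,0,0,0,0.0015,0,0,0,0,0,0,0.001,0,0,0,0,0,0,0,0,0,0,0,0,0,0,0,0,0,0,0,0]}}

```text
time_s: 8.85
position: [0.6661, -0.0597, 0.1354]
orientation: [1.434, 1.566, -0.137]
wrist_force: [-2.0, -0.5, 17.0]
opening: 0.0145
```

Bottomed: about 18 N over baseline, with the tip near 60–61 mm. I'll hold, then lift.

Call:
{"api": "drive_tool", "payload": {"plan": [0,0,0,0,0,0,0,0,0,0,0,0,0,0,0,0,0,0,0,0,0,0,0,0,0,0,0,0]}}

```text
time_s: 9.18
position: [0.6661, -0.0597, 0.1354]
orientation: [1.445, 1.566, -0.126]
wrist_force: [-2.5, 0.7, 16.8]
opening: 0.0147
```

Call:
{"api": "drive_tool", "payload": {"plan": [-0.003,0,0,0,0,0,0,-0.006,0,0,0,0,0,0,-0.01,0,0,0,0,0,0,-0.015,0,0,0,0,0,0,-0.015,0,0,0,0,0,0,-0.015,0,0,0,0,0,0,-0.01,0,0,0,0,0,0,0,0,0,0,0,0,0,0,0,0,0,0,0,0]}}

```text
time_s: 9.93
position: [0.6655, -0.0596, 0.208]
orientation: [1.502, 1.568, -0.068]
wrist_force: [-1.3, -0.3, -1.0]
opening: 0.0148
```

```bash
python3 - <<'E'
from h import *
from plant import sensors
s=sensors.sense();to([.525,-.2953,.22],0,s);print(s["opening"],s["wrist_force"],s["time_s"])
E
```

```text
pos [665.5 -59.6 208. ] jaw az -0.0 tool x [ 2.4e-03 -2.0e-04 -1.0e+00]
D world [-140.5 -235.7   12. ] | turn [-0.    0.01 -0.14] to jaw 0 | shift tool now [ -12.3 -140.5  235.7] | after turn [ -12.  -140.5  235.7]
0.01475390561245962 [-1.28848259 -0.32088224 -1.01097476] 9.9333
```

Call:
{"api": "drive_tool", "payload": {"plan": [-0.002,-0.005,0.0085,0,0,0,0,0,-0.01,0.017,0,0,0,0,0,-0.01,0.017,0,0,0,0,0,-0.01,0.017,0,0,0,0,0,-0.01,0.017,0,0,0,0,0,-0.01,0.017,0,0,0,0,0,-0.01,0.017,0,0,0,0,0,-0.01,0.017,0,0,0,0,0,-0.01,0.017,0,0,0,0,0,-0.01,0.017,0,0,0,0,0,-0.01,0.017,0,0,0,0,0,-0.01,0.017,0,0,0,0,0,-0.01,0.017,0,0,0,0,0,-0.01,0.017,0,0,0,0,0,-0.0058,0.0065,0,0,0,0,0,0,0,0,0,0,0,0,0,0,0,0,0,0]}}

```text
time_s: 11.35
position: [0.5241, -0.2954, 0.2092]
orientation: [2.013, 1.569, 0.441]
wrist_force: [0.6, 0.6, -0.7]
opening: 0.0146
```

```bash
python3 - <<'E'
from h import *
from plant import sensors,get_image
s=sensors.sense();to([.5247,-.2956,.079],0,s);print(s["opening"],s["wrist_force"],s["time_s"])
d=get_image("side");P,ok=cloud(d)
p=s["position"]
for lo,hi in [(-.075,-.06),(-.06,-.04),(-.04,-.02)]:
    m=ok&(abs(P[...,0]-p[0])<.04)&(abs(P[...,1]-p[1])<.04)&(P[...,2]-p[2]>lo)&(P[...,2]-p[2]<hi);v,u=np.nonzero(m)
    print(P[m].mean(0).round(4),u.mean(),v.mean(),proj(d,[p[0],p[1]+.0009,P[m][:,2].mean()]))
E
```

```text
pos [ 524.1 -295.4  209.2] jaw az -0.05 tool x [ 1.3e-03  6.0e-04 -1.0e+00]
D world [   0.6   -0.2 -130.2] | turn [-0.05 -0.03 -0.07] to jaw 0 | shift tool now [130.2   0.4   0.3] | after turn [130.2   0.6   0.2]
0.014593374436643058 [ 0.64852547  0.61936271 -0.72557073] 11.35
[ 0.5218 -0.294   0.1417] 390.42857142857144 249.14285714285714 [[391.33294732 248.76061144]]
[ 0.5216 -0.2945  0.1597] 391.8333333333333 240.85714285714286 [[392.55282522 240.34414135]]
[ 0.5212 -0.2948  0.1794] 393.1860465116279 231.48837209302326 [[393.92617492 230.86880233]]
```

Call:
{"api": "drive_tool", "payload": {"plan": [0.01,0.0005,0,0,0,0,0,0.015,0,0,0,0,0,0,0.015,0,0,0,0,0,0,0.015,0,0,0,0,0,0,0.015,0,0,0,0,0,0,0.015,0,0,0,0,0,0,0.015,0,0,0,0,0,0,0.012,0,0,0,0,0,0,0.008,0,0,0,0,0,0,0.006,0,0,0,0,0,0,0.003,0,0,0,0,0,0,0,0,0,0,0,0,0]}}

```text
time_s: 12.4
position: [0.5253, -0.2951, 0.0803]
orientation: [1.803, 1.569, 0.232]
wrist_force: [-0.2, 0.1, -0.8]
opening: 0.0147
```

Call:
{"api": "drive_tool", "payload": {"plan": [0.0008,0,0,0,0,0,0,0.0008,0,0,0,0,0,0,0,0,0,0,0,0,0]}}

```text
time_s: 12.65
position: [0.5254, -0.2957, 0.0793]
orientation: [1.409, 1.569, -0.161]
wrist_force: [-0.6, 0.0, 0.3]
opening: 0.0146
```

Contact is just starting. I'll release slowly and retreat upward.

Call:
{"api": "drive_tool", "payload": {"plan": [0,0,0,0,0,0,0.2,0,0,0,0,0,0,0.3,0,0,0,0,0,0,0.45,0,0,0,0,0,0,0.55,0,0,0,0,0,0,0.55,0,0,0,0,0,0,0.55,-0.01,0,0,0,0,0,0.55,-0.02,0,0,0,0,0,0.55,-0.03,0,0,0,0,0,0.55,-0.03,0,0,0,0,0,0.55,-0.03,0,0,0,0,0,0.55,-0.03,0,0,0,0,0,0.55,0,0,0,0,0,0,0.55]}}

```text
time_s: 13.73
position: [0.5263, -0.2965, 0.2353]
orientation: [1.035, 1.561, -0.536]
wrist_force: [1.2, 0.3, -0.1]
opening: 0.0471
```

```bash
python3 - <<'E'
from h import *
from plant import sensors,get_image
s=sensors.sense();to([.4814,.3295,.25],8.5,s);print(s["opening"],s["wrist_force"],s["time_s"])
o=pickle.load(open("ims0.pkl","rb"))["side"];d=get_image("side")
a=np.hstack([cv2.resize(x["img"][225:345,330:450],(400,400),interpolation=3) for x in(o,d)])
cv2.imwrite("pics/r4.png",cv2.cvtColor(a,cv2.COLOR_RGB2BGR))
for x in(o,d):
    Q,m=rect(x,.075,.14,(375,250,405,290));v,u=np.nonzero(m);print(Q.mean(0),u.mean(),v.mean())
E
```

```text
pos [ 526.3 -296.5  235.3] jaw az 0.0 tool x [ 0.008  -0.0048 -1.    ]
D world [-44.9 626.   14.7] | turn [-8.5   0.31 -0.44] to jaw 8.5 | shift tool now [ -18.1  -44.8 -625.9] | after turn [ -14.7   48.1 -625.8]
0.04709176824476655 [ 1.16146467  0.33019436 -0.12432946] 13.7333
[ 0.51939817 -0.29615309  0.10034024] 388.0 268.9402390438247
[ 0.52103461 -0.29597045  0.10050354] 388.4087301587302 268.4761904761905
```

View pics/r4.png

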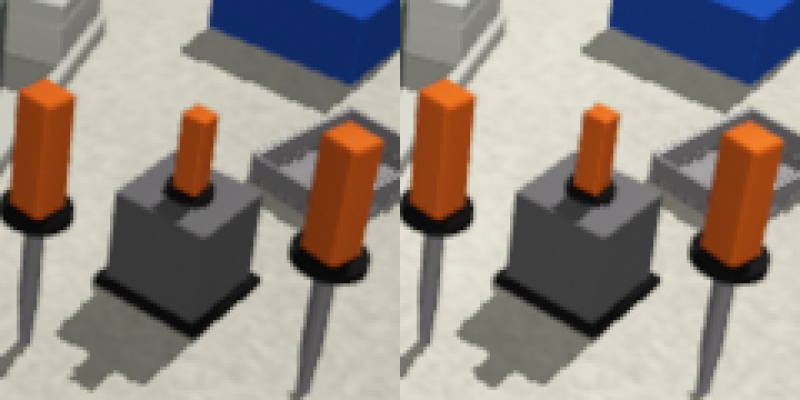

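The stylus is back upright in its stand, matching the first image. Now to the rack.

Call:
{"api": "drive_tool", "payload": {"plan": [-0.002,0,0,-4.25,0.15,-0.22,0.55,-0.003,0,0,-4.25,0.15,-0.22,0.55,-0.001,0.0027,-0.035,0,0,0,0.55,-0.001,0.0027,-0.035,0,0,0,0.55,-0.001,0.0027,-0.035,0,0,0,0.55,-0.001,0.0027,-0.035,0,0,0,0.55,-0.001,0.0027,-0.035,0,0,0,0.55,-0.001,0.0027,-0.035,0,0,0,0.55,-0.001,0.0027,-0.035,0,0,0,0.55,-0.001,0.0027,-0.035,0,0,0,0.55,0,0.0027,-0.035,0,0,0,0.55,0,0.0027,-0.035,0,0,0,0.55,0,0.0027,-0.035,0,0,0,0.55,0,0.0027,-0.035,0,0,0,0.55,0,0.0027,-0.035,0,0,0,0.55,0,0.0027,-0.035,0,0,0,0.55,0,0.0027,-0.035,0,0,0,0.55,0,0.0027,-0.035,0,0,0,0.55,0,0.0027,-0.035,0,0,0,0.55,0,0.002,-0.03,0,0,0,0.55]}}

```text
time_s: 15.45
position: [0.4791, 0.3317, 0.2447]
orientation: [-2.281, 1.562, 2.581]
wrist_force: [0.9, -0.6, 0.2]
opening: 0.0469
```

Call:
{"api": "drive_tool", "payload": {"plan": [0,0,0,0,0,0,0.55,0,0,0,0,0,0,0.55]}}

```text
time_s: 15.62
position: [0.4794, 0.3307, 0.2444]
orientation: [-2.21, 1.562, 2.653]
wrist_force: [0.6, -0.4, 0.3]
opening: 0.0469
```

```bash
python3 - <<'E'
from h import *
from plant import sensors,get_image
s=sensors.sense();to([.4814,.3295,.2],8.5,s);print(s["time_s"])
d=get_image("wrist");pickle.dump(d,open("w5.pkl","wb"))
cv2.imwrite("pics/w5.png",cv2.cvtColor(d["img"],cv2.COLOR_RGB2BGR))
c=proj(d,[.4814,.3295,.07])[0];print(c)
P,ok=cloud(d)
m=ok&(abs(P[...,0]-.481)<.06)&(abs(P[...,1]-.330)<.12)
def r(n,k):
    q=cv2.minAreaRect((P[k][:,:2]*1000).astype(np.float32));print(n,k.sum(),np.round(q[0],1),np.round(q[1],1),round(q[2],1),np.median(P[k][:,2]).round(4))
r("rack",m&(P[...,2]>.024)&(P[...,2]<.036))
for n,x,y in(("grey",.4743,.3795),("amber",.4814,.3293),("green",.4883,.2809)):
    r(n,m&(P[...,2]>.062)&(P[...,2]<.085)&(np.hypot(P[...,0]-x,P[...,1]-y)<.022))
E
```

```text
pos [479.4 330.7 244.4] jaw az 8.64 tool x [-0.0075  0.004  -1.    ]
D world [  2.   -1.2 -44.4] | turn [ 0.14 -0.29  0.39] to jaw 8.5 | shift tool now [44.3  2.2  1.7] | after turn [44.4  1.9  1.5]
15.6167
[287.57251917 189.39597345]
rack 5942 [483.4 329.8] [ 61.  165.4] 8.4 0.0312
grey 374 [476.8 379.4] [15.3 23.3] 8.7 0.071
amber 323 [483.7 331.4] [14.9 21.7] 8.9 0.0712
green 296 [490.9 282. ] [14.4 22.2] 8.7 0.071
```

View pics/w5.png

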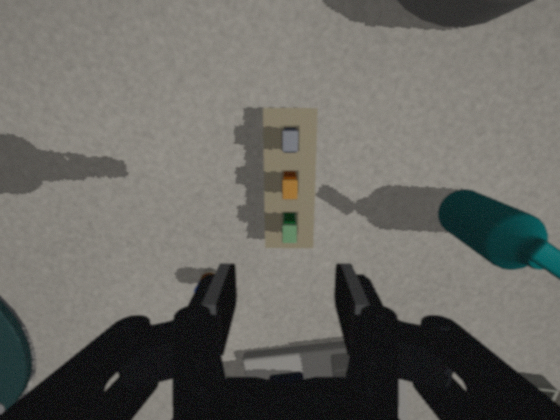

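The picture shows grey (290,138), amber (290,185) and green (290,228), with amber in the middle slot. Jaws are aligned; now down.

Call:
{"api": "drive_tool", "payload": {"plan": [0.01,0.0035,0.001,0,-0.29,0.39,0.55,0.02,0,0,0,0,0,0.55,0.02,0,0,0,0,0,0.55,0.02,0,0,0,0,0,0.55,0.02,0,0,0,0,0,0.55,0.02,0,0,0,0,0,0.55,0.02,0,0,0,0,0,0.55,0.015,0,0,0,0,0,0.55,0,0,0,0,0,0,0.55,0,0,0,0,0,0,0.55]}}

```text
time_s: 16.5
position: [0.4836, 0.3281, 0.1001]
orientation: [1.24, 1.571, -0.184]
wrist_force: [1.2, -0.7, 0.2]
opening: 0.0468
```

```bash
python3 - <<'E'
from h import *
from plant import sensors
to([.483,.3303,.037],8.6,sensors.sense())
E
```

```text
pos [483.6 328.1 100.1] jaw az 8.43 tool x [ 2.e-04 -0.e+00 -1.e+00]
D world [ -0.6   2.2 -63.1] | turn [-0.17  0.   -0.01] to jaw 8.6 | shift tool now [63.1 -0.3 -2.3] | after turn [63.1 -0.3 -2.3]
```

Call:
{"api": "drive_tool", "payload": {"plan": [0.005,-0.0003,-0.0023,-0.17,0,0,0.55,0.01,0,0,0,0,0,0.55,0.01,0,0,0,0,0,0.55,0.01,0,0,0,0,0,0.55,0.01,0,0,0,0,0,0.55,0.01,0,0,0,0,0,0.55,0.005,0,0,0,0,0,0.55,0.002,0,0,0,0,0,0.55,0,0,0,0,0,0,0.55,0,0,0,0,0,0,0.55]}}

```text
time_s: 17.33
position: [0.4833, 0.3317, 0.0383]
orientation: [1.902, 1.569, 0.482]
wrist_force: [-0.5, -0.6, 0.0]
opening: 0.0473
```

```bash
python3 - <<'E'
from h import *
from plant import sensors
s=sensors.sense();to([.483,.3303,.037],8.6,s);print(s["wrist_force"])
E
```

```text
pos [483.3 331.7  38.3] jaw az 8.67 tool x [ 1.4e-03  7.0e-04 -1.0e+00]
D world [-0.3 -1.4 -1.3] | turn [ 0.07 -0.03 -0.09] to jaw 8.6 | shift tool now [ 1.3 -0.5  1.3] | after turn [ 1.3 -0.5  1.3]
[-0.47170583 -0.62196831  0.01408091]
```

Call:
{"api": "drive_tool", "payload": {"plan": [0,-0.0003,0.0012,0,0,0,0.55,0,0,0,0,0,0,0.4,0,0,0,0,0,0,0.3,0,0,0,0,0,0,0.22,0,0,0,0,0,0,0.15,0,0,0,0,0,0,0,0,0,0,0,0,0,0,0,0,0,0,0,0,0]}}

```text
time_s: 18.0
position: [0.4833, 0.3305, 0.0385]
orientation: [1.883, 1.569, 0.463]
wrist_force: [-1.4, -0.5, 5.8]
opening: 0.014
```

```bash
python3 - <<'E'
from h import *
from plant import sensors
s=sensors.sense();to([.483,.3303,.16],8.6,s);print(s["wrist_force"],s["opening"])
E
```

```text
pos [483.3 330.5  38.5] jaw az 8.67 tool x [ 1.8e-03  9.0e-04 -1.0e+00]
D world [ -0.3  -0.2 121.5] | turn [ 0.07 -0.04 -0.11] to jaw 8.6 | shift tool now [-1.215e+02 -0.000e+00  1.000e-01] | after turn [-1.215e+02 -3.000e-01  1.000e-01]
[-1.42897002 -0.49706741  5.83253674] 0.014023844834835167
```

Call:
{"api": "drive_tool", "payload": {"plan": [-0.003,0,0,0,0,0,0,-0.005,0,0,0,0,0,0,-0.006,0,0,0,0,0,0,-0.008,0,0,0,0,0,0,-0.015,0,0,0,0,0,0,-0.02,0,0,0,0,0,0,-0.02,0,0,0,0,0,0,-0.02,0,0,0,0,0,0,-0.02,0,0,0,0,0,0,-0.02,0,0,0,0,0,0,-0.01,0,0,0,0,0,0,0,0,0,0,0,0,0]}}

```text
time_s: 19.0
position: [0.4838, 0.3307, 0.188]
orientation: [1.887, 1.565, 0.468]
wrist_force: [0.2, 0.5, -0.7]
opening: 0.0141
```

```bash
python3 - <<'E'
from h import *
from plant import sensors,get_image
s=sensors.sense();to([.545,-.0308,.18],16.5,s);print(s["wrist_force"],s["opening"])
d=get_image("side");e=get_image("wrist")
c=proj(d,[.483,.3305,.16])[0].astype(int);print(c);c[1]=max(c[1],75)
a=cv2.resize(d["img"][c[1]-75:c[1]+75,c[0]-60:c[0]+60],(400,500),interpolation=3)
b=cv2.resize(e["img"][100:300,205:365],(400,500),interpolation=3)
cv2.imwrite("pics/g6.png",cv2.cvtColor(np.hstack([a,b]),cv2.COLOR_RGB2BGR))
# photometer fit: towers from all views
ims=pickle.load(open("ims0.pkl","rb"))
for n,dd in(("top",ims["top"]),("w3",pickle.load(open("w3.pkl","rb"))),("w1",pickle.load(open("w1.pkl","rb")))):
    P,ok=cloud(dd)
    for x,y in((.527,.027),(.561,-.089)):
        m=ok&(P[...,2]>.088)&(P[...,2]<.103)&(np.hypot(P[...,0]-x,P[...,1]-y)<.045)
        if m.sum()>50:
            q=cv2.minAreaRect((P[m][:,:2]*1000).astype(np.float32));print(n,m.sum(),np.round(q[0],1),np.round(q[1],1),round(q[2],1))
    m=ok&(P[...,2]>.066)&(P[...,2]<.076)&(np.hypot(P[...,0]-.648,P[...,1]-0)<.15);q=cv2.minAreaRect((P[m][:,:2]*1000).astype(np.float32));print(n,"console",m.sum(),q)
E
```

```text
pos [483.8 330.7 188. ] jaw az 8.67 tool x [ 0.0049  0.0025 -1.    ]
D world [  61.2 -361.5   -8. ] | turn [-7.83 -0.08 -0.3 ] to jaw 16.5 | shift tool now [  7.4   5.9 366.6] | after turn [  8. -44. 364.]
[ 0.15209561  0.52039566 -0.67692217] 0.014145792553890478
[172 155]
top 440 [526.1  27.3] [50.8 49.8] 17.0
top 438 [560.5 -89.4] [50.5 49.5] 16.5
top console 3008 ((606.827392578125, -12.267333984375), (183.13934326171875, 220.37997436523438), 16.491182327270508)
w3 4172 [529.   27.2] [49.9 50.7] 16.0
w3 2902 [564.1 -89.8] [50.  50.4] 16.6
w3 console 24489 ((611.2276611328125, -12.199020385742188), (177.94007873535156, 221.0693817138672), 16.589357376098633)
w1 2460 [563.3 -90.3] [50.1 49.8] 16.6
w1 console 6598 ((630.7345581054688, -73.612548828125), (87.97946166992188, 193.89625549316406), 89.23915100097656)
```

View pics/g6.png

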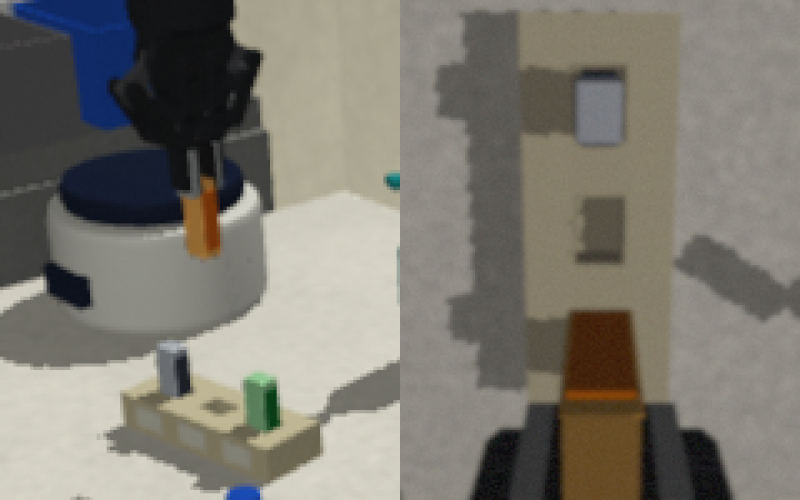

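The amber cell is held upright, and grey and green are still in the rack. Now over the light path.

Call:
{"api": "drive_tool", "payload": {"plan": [0,0,0,-3.9,-0.04,-0.15,0,0,0,0,-3.9,-0.04,-0.15,0,0,-0.0015,0.012,0,0,0,0,0,-0.0028,0.022,0,0,0,0,0,-0.0028,0.022,0,0,0,0,0,-0.0028,0.022,0,0,0,0,0,-0.0028,0.022,0,0,0,0,0,-0.0028,0.022,0,0,0,0,0,-0.0028,0.022,0,0,0,0,0,-0.0028,0.022,0,0,0,0,0,-0.0028,0.022,0,0,0,0,0,-0.0028,0.022,0,0,0,0,0,-0.0028,0.022,0,0,0,0,0,-0.0028,0.022,0,0,0,0,0,-0.0028,0.022,0,0,0,0,0,-0.0028,0.022,0,0,0,0,0,-0.0028,0.022,0,0,0,0,0,-0.0028,0.022,0,0,0,0,0,-0.0025,0.022,0,0,0,0,0,0,0,0,0,0,0]}}

```text
time_s: 20.77
position: [0.5419, -0.0353, 0.1846]
orientation: [-1.346, 1.566, -2.634]
wrist_force: [-1.0, -0.9, -1.2]
opening: 0.0143
```

Call:
{"api": "drive_tool", "payload": {"plan": [0,0,0,0,0,0,0,0,0,0,0,0,0,0]}}

```text
time_s: 20.93
position: [0.5414, -0.0317, 0.1851]
orientation: [-1.539, 1.566, -2.823]
wrist_force: [-0.1, 0.1, -1.3]
opening: 0.0141
```

```bash
python3 - <<'E'
from h import *
from plant import sensors,get_image
s=sensors.sense();to([.5452,-.0312,.0735],16.5,s);print(s["wrist_force"],s["opening"],s["time_s"])
p,R=pose(s)
for n in("wrist","side","top"):
    d=get_image(n);P,ok=cloud(d);im=d["img"].astype(int)
    L=(P-p)@R   # tool coords: x down
    m=ok&(im[...,0]-im[...,2]>50)&(abs(L[...,1])<.016)&(abs(L[...,2])<.022)&(L[...,0]>-.04)&(L[...,0]<.04)
    print(n,m.sum(),*(np.percentile(L[m],[2,98],axis=0).round(4) if m.sum()>10 else []))
    pickle.dump(d,open(f"{n}7.pkl","wb"))
d=pickle.load(open("wrist7.pkl","rb"))
cv2.imwrite("pics/w7.png",cv2.cvtColor(d["img"],cv2.COLOR_RGB2BGR))
P,ok=cloud(d)
for x,y in((.529,.027),(.564,-.089)):
    m=ok&(P[...,2]>.088)&(P[...,2]<.103)&(np.hypot(P[...,0]-x,P[...,1]-y)<.045)
    if m.sum()>50: print(m.sum(),cv2.minAreaRect((P[m][:,:2]*1000).astype(np.float32)))
E
```

```text
pos [541.4 -31.7 185.1] jaw az 16.39 tool x [-0.0046 -0.0015 -1.    ]
D world [   3.8    0.5 -111.6] | turn [-0.11  0.01  0.27] to jaw 16.5 | shift tool now [111.6   4.3   0.5] | after turn [111.6   3.8   0.6]
[-0.09511802  0.09155894 -1.26731595] 0.014078249205534073 20.9333
wrist 2382 [-0.0338 -0.0068 -0.012 ] [0.0163 0.0068 0.0092]
side 253 [-0.0291 -0.0102 -0.0107] [0.0256 0.0065 0.0115]
top 0
4401 ((528.4317626953125, 26.777210235595703), (50.13673400878906, 49.9768180847168), 16.415369033813477)
321 ((558.30419921875, -70.46836853027344), (50.87186050415039, 16.83000946044922), 6.642648696899414)
```

View pics/w7.png

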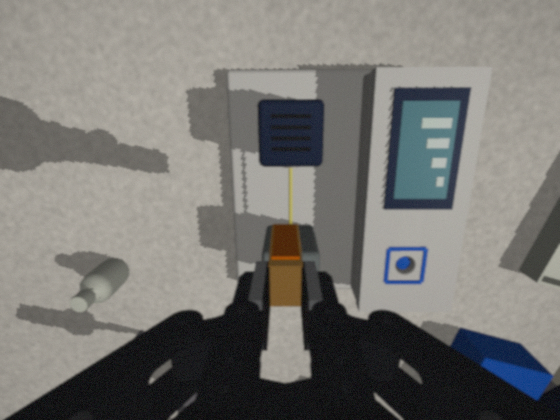

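Call:
{"api": "drive_tool", "payload": {"plan": [0,0.004,0.0005,-0.1,0,0.27,0,0,0,0,0,0,0,0,0.01,0,0,0,0,0,0,0.012,0,0,0,0,0,0,0.012,0,0,0,0,0,0,0.012,0,0,0,0,0,0,0.012,0,0,0,0,0,0,0.012,0,0,0,0,0,0,0.012,0,0,0,0,0,0,0.012,0,0,0,0,0,0,0.01,0,0,0,0,0,0,0.005,0,0,0,0,0,0,0,0,0,0,0,0,0,0,0,0,0,0,0,0]}}

```text
time_s: 22.25
position: [0.5461, -0.0311, 0.0767]
orientation: [0.782, 1.57, -0.499]
wrist_force: [-0.3, -0.5, 0.2]
opening: 0.0143
```

```bash
python3 - <<'E'
from h import *
from plant import sensors
s=sensors.sense();to([.5453,-.0313,.0735],16.5,s);print(s["wrist_force"],s["opening"])
E
```

```text
pos [546.1 -31.1  76.7] jaw az 16.58 tool x [ 9.e-04 -5.e-04 -1.e+00]
D world [-0.8 -0.2 -3.2] | turn [ 0.08  0.04 -0.04] to jaw 16.5 | shift tool now [ 3.2 -0.9 -0.1] | after turn [ 3.2 -0.9 -0.1]
[-0.28640828 -0.48853243  0.19560638] 0.014256863216934331
```

Call:
{"api": "drive_tool", "payload": {"plan": [0.0016,-0.0004,0,0,0,0,0,0.0016,-0.0004,0,0,0,0,0,0,0,0,0,0,0,0,0,0,0,0,0,0,0,0,0,0,0,0,0,0]}}

```text
time_s: 22.67
position: [0.5454, -0.0315, 0.0735]
orientation: [0.84, 1.569, -0.441]
wrist_force: [0.3, 0.1, -0.7]
opening: 0.0143
```

```bash
python3 - <<'E'
from h import *
from plant import sensors,get_image
s=sensors.sense();to([.5453,-.0313,.0735],16.5,s);print(s["wrist_force"],s["opening"],s["qvel"].round(4))
d=get_image("side");w=get_image("wrist");p,R=pose(s)
yaw=np.radians(16.5);ex=np.array([np.cos(yaw),np.sin(yaw),0]);ey=np.array([-np.sin(yaw),np.cos(yaw),0])
for n,i in(("side",d),("wrist",w)):
    P,ok=cloud(i);im=i["img"].astype(int);q=P-np.array([.5453,-.0313,0]);L=np.stack([q@ex,q@ey,q[...,2]],-1)
    m=ok&(im[...,0]-im[...,2]>50)&(abs(L[...,0])<.016)&(abs(L[...,1])<.022)&(L[...,2]>.035)&(L[...,2]<.115)
    if m.sum()>9: print(n,m.sum(),np.percentile(L[m],[2,50,98],axis=0).round(4))
    t=ok&(L[...,2]>.088)&(L[...,2]<.103)&(abs(L[...,0])<.03)&(abs(L[...,1]-.061)<.028)
    if t.sum()>50: print(n,"lamp",np.percentile(L[t],[1,99],axis=0).round(4))
c=proj(d,[.5453,-.0313,.08])[0].astype(int)
a=cv2.resize(d["img"][c[1]-60:c[1]+60,c[0]-60:c[0]+60],(400,400),interpolation=3)
b=cv2.resize(w["img"][60:320,150:410],(400,400))
cv2.imwrite("pics/f8.png",cv2.cvtColor(np.hstack([a,b]),cv2.COLOR_RGB2BGR))
o=pickle.load(open("ims0.pkl","rb"))["side"]
x=np.abs(o["img"].astype(int)-d["img"]).sum(2)>60
for n,X in dict(stylus=[.524,-.294,.095],near=[.418,-.262,.1],right=[.493,-.392,.1],green=[.49,.281,.055],grey=[.476,.3795,.055],vial=[.41,.21,.02]).items():
    u,v=proj(d,X)[0].astype(int);print(n,x[v-12:v+13,u-8:u+9].sum(),end="; ")
E
```

```text
pos [545.4 -31.5  73.5] jaw az 16.57 tool x [ 1.2e-03 -6.0e-04 -1.0e+00]
D world [-0.1  0.2 -0. ] | turn [ 0.07  0.05 -0.06] to jaw 16.5 | shift tool now [ 0.  -0.  -0.2] | after turn [ 0.  -0.  -0.2]
[ 0.27009364  0.07777254 -0.74509076] 0.014265927987892335 [ 0.001   0.0015  0.0011 -0.003   0.0016 -0.0007]
side 230 [[-0.0109 -0.0127  0.0464]
 [-0.0064 -0.0051  0.0717]
 [ 0.0079  0.0105  0.1002]]
side lamp [[-0.0255  0.0364  0.0883]
 [ 0.0238  0.0838  0.0964]]
wrist 2437 [[-0.0069 -0.0095  0.0589]
 [-0.      0.0093  0.1053]
 [ 0.0069  0.0174  0.1072]]
wrist lamp [[-0.024   0.0372  0.0927]
 [ 0.0242  0.0849  0.0982]]
stylus 31; near 0; right 0; green 28; grey 9; vial 0;
```

View pics/f8.png

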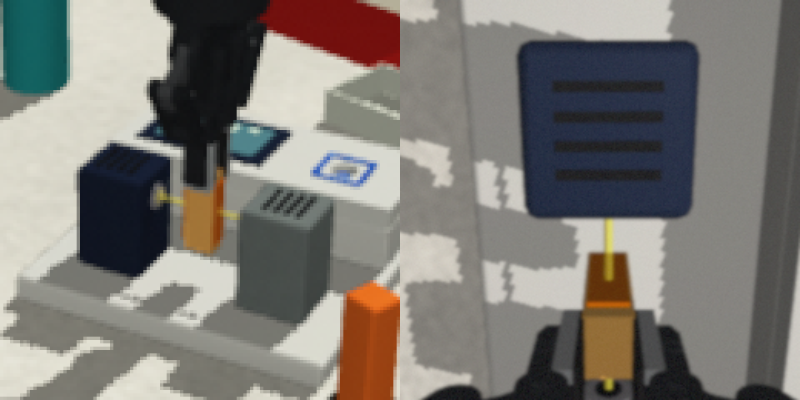

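The beam meets the middle of the clear face (609,275), and the cell hangs free and upright between the towers. Handing in.

```bash
python3 -c "
from plant import job
print(job.sign_off())"
```

```text
the job is handed in; nothing more can be done
None
```

The job is done and handed in at about 23 s on the robot's clock.

- **Zero button:** I pressed it to the bottom with the orange stylus's tip while the light path was empty. The wrist force rose to about 18 N over its resting value, and I held it there for more than 0.3 s. There is no direct reading of the button's travel. That it bottomed is inferred from this force and a tip height of about 60 mm.
- **Stylus:** It is back upright in its stand. The picture after release matched the starting picture to within about half a pixel, or roughly 1.6 mm in the measured position.
- **Amber cell:** I gripped it across the frosted faces. It is held still and upright, within about 0.3 mm of the light-path point I worked out from the pictures. In the last picture the beam meets the middle of the clear face and nothing touches the instrument.
- **Everything else:** The green and grey cells are still in the rack, and the two bigger styli and the vial did not change in the picture. I did not compare the dropper, sanitiser or dish against the first picture.

**What disagreed:**
- **Cameras:** The top and wrist cameras differed by about 2–3 mm in x. I took values between them, leaning on the wrist camera where its picture of the tip agreed with the arm's own position.
- **Picture comparison:** The last side-view comparison also showed a few changed pixels at the stylus, green and grey cells. I put this down to the 1 mm change in how the stylus sits and to shadows, and did not check further.

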